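Change over the peg doll in a toy-repair jig that may work in reverse

ROBOT

A 6-joint arm with a two-finger parallel gripper is mounted at the origin on the work surface. World frame = base frame: x ahead of the robot, y to its left, z up, the work surface at z = 0. Lengths are in m, angles in degrees, forces in N, time in s.
With the tool pointing down it reaches from about 0.275 to 0.725 m from the base axis. Payload 5.6 kg.
Tool frame: the origin (TCP) lies at the very end of the fingers, on their centre line; the grasp point (between the pads) lies 19 mm behind it; z points along the fingers, y is the direction in which the jaws open and shut (so a half turn about z gives the same grasp; the last joint's range is limited). The gripper opens to 85 mm and grips with 20 to 120 N. Pads are 22 mm wide; open, the fingers measure 114 mm over their backs; the gripper's body (76 mm by 85 mm) begins 54 mm behind the grasp point. The pads swing forward as they close: fully open they stand 13 mm farther back than shut.
Start: joints at [-47.292, 14.616, 6.199, 0, -81.583, -16.306], TCP at [0.245, -0.493, 0.231] pointing down, gripper open.
Joint ranges: [-168.99, 168.99], [-69.2, 112.95], [-62.41, 85.93], [-164.36, 98.24], [-168.68, -3.75], [-174.98, 174.98]. Speed limits (degrees/s): [147.25, 147.25, 180, 180, 180, 180].

INTERFACE

Orientations are given as [roll, pitch, yaw] about the fixed x, y, z axes, in that order (R = Rz(yaw) Ry(pitch) Rx(roll)).
In Python, from workcell import env, vision, workorder gives the robot as it stands.
- The arm moves only by the tool servo_tool, never from a script. Its argument "deltas" is a list of rows, each a list of 3 entries, a list of its own where there are three numbers: the opening in per cent of the stroke, from 0 (shut) to 100 (fully open), then the shift along the tool's x, y, z in cm, then the turn, a rotation vector about the tool's x, y, z in degrees. A call has 1 to 5 rows; each row shifts and turns the commanded pose from where the row before left it, along the tool's axes as they then stand; what a row does not reach is not made up. A row lasts 1/8 s, in which the tool goes at most 62.5 mm and 10.7 degrees, less where a joint would pass 70% of its speed; a pose out of reach is approached as far as the arm can. A call with a gripper value outside its range is refused whole. The fingers move at their own pace and stop on an object; "squeeze" is the grip in N (left out, the last holds). Time passes only in rows, so rows that do not move let the fingers close. It gives the time, the measured TCP pose, the force and the opening at its end, in the units of the state.
- env.read_state(): the state, without advancing time (a new reading comes with each control period).
- vision.capture(name): name is "side" or "top" or "wrist"; returns the picture (480x640x3 uint8, red, green, blue); there is no depth.
- vision.camera_params(name): a dict with "vertical_fov" (degrees; the focal length in pixels is half the picture's height over the tangent of half this angle, whatever the lens; pixels are square), "cx", "cy" (the principal point, pixels), "R" (3x3) and "t" (3): a world point X has camera coordinates R X + t. Camera axes: x right, y down, z forward; pixel columns grow to the right and rows downward; lengths in m; the calibration is good to about 2 mm. A picture is of the moment at which its call begins: read the wrist's pose just before it. camera_params takes no time and is no camera call; for the wrist camera it gives the pose at the moment of the call.
- workorder.job_done(): hands the job in, once; it reports no verdict.
The state is a dict: "time_s": time; "joints": joint angles; "joint_vel": joint speeds; "effort": joint torques, N m; "ee_pos": TCP position; "eef_rot": TCP orientation; "force": force on the tool from outside, world axes, zero at the start; "moment": the same for the moment, N m; "finger_gap": finger opening in m.
Only numpy, scipy, OpenCV 4.12 (cv2) and the standard library are available. Lean on these libraries where they do the work, as an engineer would, in place of code of your own. Each camera call takes 0.05 s, during which the arm holds its last target. There are 200 camera calls.

TASK

The glue on the red peg doll has set: open the jig that holds it fully by turning its orange wing knob whichever way it gives (one of the two look-alike jigs works in reverse and nobody has marked which), and stand the doll upright in the green basket. Then stand the yellow doll upright on that jig's round pad and turn the knob back until the fork is fully home round its neck. Leave the black setting ring under each knob as it is, and leave the blue doll, its jig and the other things on the table alone.

Things in the scene. Friction and masses are not known exactly. Their poses are not given: they have to be found in the camera images.
- jig_a: One of two look-alike holding jigs, fixed. Plywood base 210 x 90 x 12 mm; origin under its centre, x axis from doll pad to knob. Round black pad (46 mm, flush) at x = -55 mm; grey block 64 x 64 mm, 80 mm high, at x = +55 mm. One jig opens clockwise, the other counter-clockwise; nothing shows which, so try and feel: at a stop the knob will not turn.
- pad_a (a point): Centre of the round pad of jig_a, on top of the base, 12 mm above the table; the axis of a doll in the jig stands here. Axes as the jig's.
- grip_a (a point): Grip point of jig_a's orange wing knob, on its upright axis, 121 mm above the table. The wing is a blade 44 mm long (this point's x axis), 14 mm thick (its y), 97 to 133 mm above the table; the point turns with it. 1.4 rad from stop to stop; it drives the fork 24 mm per rad. Friction 0.25 N m: stays where left.
- fork_a (a joint): Slide of jig_a's steel fork (61 to 69 mm above the table), m: 0 = home, prongs astride the doll's neck over its shoulders, so it cannot be lifted; 0.0336 = fully drawn back towards the knob, doll free. Slot 26 mm wide, flared, on the jig's x axis; at home the tips reach 17 mm past the pad's centre, the slot ends 13 mm short of it; drawn back the tips stop 16 mm short.
- ringmark_a (a point): White mark, 22 mm from the axis, on jig_a's black setting ring under the wing knob, on the same axis: 60 mm across, top 92 mm above the table. The ring turns easily on its own (0.02 N m) and must stay as set.
- jig_b: One of two look-alike holding jigs, fixed. Plywood base 210 x 90 x 12 mm; origin under its centre, x axis from doll pad to knob. Round black pad (46 mm, flush) at x = -55 mm; grey block 64 x 64 mm, 80 mm high, at x = +55 mm. One jig opens clockwise, the other counter-clockwise; nothing shows which, so try and feel: at a stop the knob will not turn.
- pad_b (a point): Centre of the round pad of jig_b, on top of the base, 12 mm above the table; the axis of a doll in the jig stands here. Axes as the jig's.
- grip_b (a point): Grip point of jig_b's orange wing knob, on its upright axis, 121 mm above the table. The wing is a blade 44 mm long (this point's x axis), 14 mm thick (its y), 97 to 133 mm above the table; the point turns with it. 1.4 rad from stop to stop; it drives the fork 24 mm per rad. Friction 0.25 N m: stays where left.
- fork_b (a joint): Slide of jig_b's steel fork (61 to 69 mm above the table), m: 0 = home, prongs astride the doll's neck over its shoulders, so it cannot be lifted; 0.0336 = fully drawn back towards the knob, doll free. Slot 26 mm wide, flared, on the jig's x axis; at home the tips reach 17 mm past the pad's centre, the slot ends 13 mm short of it; drawn back the tips stop 16 mm short.
- ringmark_b (a point): White mark, 22 mm from the axis, on jig_b's black setting ring under the wing knob, on the same axis: 60 mm across, top 92 mm above the table. The ring turns easily on its own (0.02 N m) and must stay as set.
- doll_red: Red peg doll 94 mm tall, about 70 g, origin under its foot, z up, round about z: red body 40 mm across up to 45 mm, bare-wood neck 16 mm across from 45 to 62 mm, bare-wood head 32 mm across from 62 to 94 mm with a red cap (rounded on top; best gripped about 78 mm above the foot). Starts in one of the two jigs, on its pad.
- doll_blue: Blue peg doll 94 mm tall, about 70 g, origin under its foot, z up, round about z: blue body 40 mm across up to 45 mm, bare-wood neck 16 mm across from 45 to 62 mm, bare-wood head 32 mm across from 62 to 94 mm with a blue cap (rounded on top; best gripped about 78 mm above the foot). Stands in the other jig and stays there.
- doll_yellow: Yellow peg doll 94 mm tall, about 70 g, origin under its foot, z up, round about z: yellow body 40 mm across up to 45 mm, bare-wood neck 16 mm across from 45 to 62 mm, bare-wood head 32 mm across from 62 to 94 mm with a yellow cap (rounded on top; best gripped about 78 mm above the foot). Starts standing loose on the table.
- basket: Green plastic basket, fixed, 250 (x) x 190 (y) mm, walls 62 mm high, floor 5 mm thick, inside 240 x 180 mm; origin under its centre.
- tape_roll: Bystander: clear tape roll lying flat, 72 mm across, 22 mm high; origin under its centre.
- marker: Bystander: black and white marker pen lying along its x axis, 130 mm long, 15 mm thick; origin under its middle.
- puzzle_box: Bystander: cardboard puzzle box 120 x 90 x 35 mm; origin under its centre.

How it is judged (in metres and radians):
On the way, in this order (a step that is already met when the one before it is completed fails the run):
1. the fork of the red doll's jig is drawn back (at least 31 of 33.6 mm) (((horizontal distance between doll_blue and pad_b below 0.03 m and value of joint fork_a above 0.031 m) or (horizontal distance between doll_blue and pad_a below 0.03 m and value of joint fork_b above 0.031 m))), for 0.2 s.
2. the red doll stands released in the green basket (x of doll_red in the frame of basket between -0.105 and 0.105 m and y of doll_red in the frame of basket between -0.075 and 0.075 m and z of doll_red in the frame of basket below 0.012 m and angle between doll_red's own z axis and vertical below 0.15 rad and contact force between the fingers and doll_red below 0.1 N and linear speed of doll_red below 0.03 m/s), for 0.2 s.
3. the yellow doll stands released on the pad of that jig, the fork still drawn back (at least 26 mm) (((horizontal distance between doll_blue and pad_b below 0.03 m and horizontal distance between doll_yellow and pad_a below 0.012 m and z of doll_yellow in the frame of pad_a below 0.006 m and angle between doll_yellow's own z axis and vertical below 0.15 rad and contact force between the fingers and doll_yellow below 0.1 N and linear speed of doll_yellow below 0.03 m/s and value of joint fork_a above 0.026 m) or (horizontal distance between doll_blue and pad_a below 0.03 m and horizontal distance between doll_yellow and pad_b below 0.012 m and z of doll_yellow in the frame of pad_b below 0.006 m and angle between doll_yellow's own z axis and vertical below 0.15 rad and contact force between the fingers and doll_yellow below 0.1 N and linear speed of doll_yellow below 0.03 m/s and value of joint fork_b above 0.026 m))), for 0.2 s.
4. the fork is home round the yellow doll's neck (((horizontal distance between doll_blue and pad_b below 0.03 m and value of joint fork_a below 0.003 m) or (horizontal distance between doll_blue and pad_a below 0.03 m and value of joint fork_b below 0.003 m))), for 0.2 s.
At the end, for the whole second after the job is handed in: Red doll released, upright (0.15 rad) on the green basket's floor; yellow doll released, upright (0.15 rad), within 12 mm of the pad centre of the jig that held the red one; that fork within 3 mm of home, and the other too, still holding the blue doll (all of step 2 and ((horizontal distance between doll_blue and pad_b below 0.03 m and horizontal distance between doll_yellow and pad_a below 0.012 m and z of doll_yellow in the frame of pad_a below 0.006 m and angle between doll_yellow's own z axis and vertical below 0.15 rad and contact force between the fingers and doll_yellow below 0.1 N and linear speed of doll_yellow below 0.03 m/s and value of joint each of fork_a, fork_b below 0.003 m) or (horizontal distance between doll_blue and pad_a below 0.03 m and horizontal distance between doll_yellow and pad_b below 0.012 m and z of doll_yellow in the frame of pad_b below 0.006 m and angle between doll_yellow's own z axis and vertical below 0.15 rad and contact force between the fingers and doll_yellow below 0.1 N and linear speed of doll_yellow below 0.03 m/s and value of joint each of fork_b, fork_a below 0.003 m))); the robot touches nothing.
It fails at once if a black setting ring was turned (its mark moved more than 6 mm) (distance of any of ringmark_a, ringmark_b from where it was at the start of the episode above 0.006 m).
It fails at once if the blue doll's jig was opened by more than 6 mm ((horizontal distance between doll_blue and pad_b below 0.03 m and value of joint fork_b above 0.006 m) or (horizontal distance between doll_blue and pad_a below 0.03 m and value of joint fork_a above 0.006 m)).
It fails at once if the blue doll moved more than 12 mm (distance of doll_blue from where it was at the start of the episode above 0.012 m).
It fails at once if the tape roll, marker or puzzle box moved more than 20 mm (distance of any of tape_roll, marker, puzzle_box from where it was at the start of the episode above 0.02 m).
It also fails if it takes over 72 s, if anything falls off the work surface, if the arm or the gripper's body presses on something with over 40 N, if the wrist force passes 120 N, or if a joint passes its speed limit or range.

## Working session

There is one attempt and no reset: what is moved stays moved. The work goes in short steps, Python scripts to look and compute and a tool call to move; the robot and the scene stay as the last step left them, time stands still between calls to the robot, and variables do not carry over. Pictures are saved under pics/ and viewed, about 8 in all and at most 12, crops included, and the job is handed in when it is done.

Besides the shell and the picture viewer there is one more tool, called after "Request:" in YAML: its name, and indented under it one key for each argument. servo_tool: Moves the arm, as the interface text tells. Its arguments: {"type":"object","properties":{"deltas":{"type":"array"},"squeeze":{"type":"number"}},"required":["deltas"]}

```bash
mkdir -p pics; ls; python3 - <<'E'
from workcell import env, vision
import cv2
print(env.read_state())
for n in ("top","side"):
    im=vision.capture(n); cv2.imwrite(f"pics/{n}0.png",im[:,:,::-1]); print(n,vision.camera_params(n))
E
```

```text
pics
{'time_s': 0.0, 'joints': array([-4.72920130e+01,  1.46545989e+01,  6.12852026e+00, -2.66138836e-02,
       -8.15831122e+01, -1.63061607e+01]), 'joint_vel': array([-0.00264122, -0.01005926, -0.04204814, -0.08344195, -0.00742751,
       -0.00719638]), 'effort': array([-2.36279329e-04, -3.86626267e+01,  2.37930250e+01,  5.36484316e+00,
       -6.27700734e-03,  1.85290895e-05]), 'ee_pos': array([ 0.24438318, -0.49215673,  0.2303682 ]), 'eef_rot': array([ 1.79887811e+02, -5.39668129e-03, -1.53602089e+02]), 'force': array([ 0.29189173,  0.12016736, -0.5439207 ]), 'moment': array([-0.00203325, -0.03574551, -0.03200039]), 'finger_gap': 0.08532714907818095}
top {'vertical_fov': 52.0882652051252, 'cx': 316.8363007950986, 'cy': 244.43401116071058, 'R': array([[-0.01875943, -0.99978174,  0.00919569],
       [-0.98998181,  0.01728665, -0.14013273],
       [ 0.13994318, -0.01173237, -0.99009003]]), 't': array([-0.03974227,  0.55224727,  0.99391995])}
side {'vertical_fov': 50.25495450743977, 'cx': 317.98346563468215, 'cy': 239.4876418219535, 'R': array([[-0.97194712, -0.23379328, -0.02568069],
       [-0.10194604,  0.51716387, -0.84979323],
       [ 0.21195708, -0.82333604, -0.52649023]]), 't': array([0.54512576, 0.18218991, 0.88791168])}
```

View pics/top0.png

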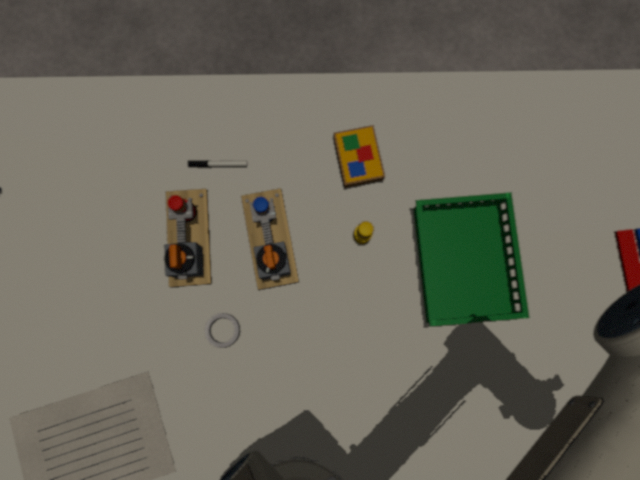

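View pics/side0.png

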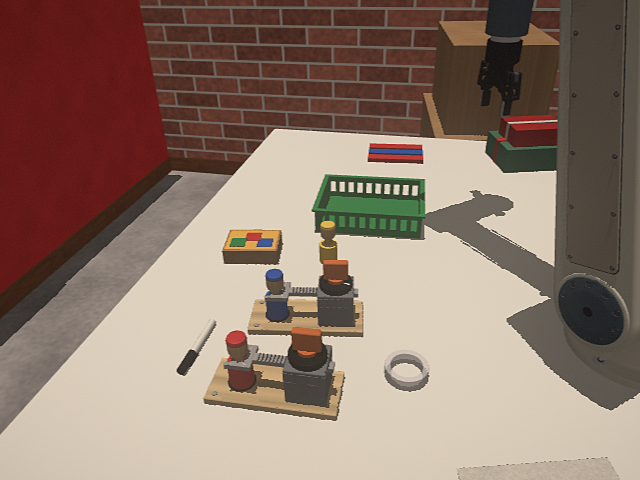

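The top view shows the red doll in the left jig (cap 177,204; knob 181,258), the blue doll in the right jig (262,205; 272,258), yellow loose at (364,231), and the basket centred near (470,260). The side view confirms this: red cap (236,338), blue (275,274), yellow (328,228), red jig's wing (306,341).

```bash
cat > h.py <<'E'
import numpy as np, cv2
from workcell import env, vision
def K(p): return 240/np.tan(np.radians(p['vertical_fov'])/2)
def ray(p,uv):
    R=np.array(p['R']);t=np.array(p['t']);f=K(p)
    d=R.T@np.array([(uv[0]-p['cx'])/f,(uv[1]-p['cy'])/f,1]);return -R.T@t,d/np.linalg.norm(d)
def plane(p,uv,z):
    c,d=ray(p,uv);return c+d*(z-c[2])/d[2]
def proj(p,X):
    c=np.array(p['R'])@X+np.array(p['t']);return K(p)*c[:2]/c[2]+[p['cx'],p['cy']]
def tri(obs):
    A=np.zeros((3,3));b=np.zeros(3);L=[]
    for p,uv in obs:
        c,d=ray(p,uv);M=np.eye(3)-np.outer(d,d);A+=M;b+=M@c;L.append((c,d))
    X=np.linalg.solve(A,b)
    return X,max(np.linalg.norm(np.cross(X-c,d)) for c,d in L)
HUE={'red':[(0,6),(174,180)],'orange':[(7,17)],'yellow':[(22,32)],'green':[(50,80)],'blue':[(105,125)]}
def mask(im,col,smin=150,vmin=50):
    h=cv2.cvtColor(im,cv2.COLOR_RGB2HSV);m=np.zeros(h.shape[:2],np.uint8)
    for a,b in HUE[col]: m|=cv2.inRange(h,(a,smin,vmin),(b,255,255))
    return m
def blobs(im,col,amin=20,**k):
    cs,_=cv2.findContours(mask(im,col,**k),cv2.RETR_EXTERNAL,cv2.CHAIN_APPROX_NONE)
    o=[]
    for c in cs:
        M=cv2.moments(c)
        if M['m00']>=amin: o.append((M['m00'],np.array([M['m10'],M['m01']])/M['m00'],c))
    return sorted(o,key=lambda x:-x[0])
E
python3 - <<'E'
from h import *
np.set_printoptions(precision=4,suppress=True)
ims={n:cv2.imread(f"pics/{n}0.png")[:,:,::-1].copy() for n in("top","side")}
P={n:vision.camera_params(n) for n in ims}
for n in ims:
    for c in HUE:
        print(n,c,[(int(a),u.round(1).tolist(),cv2.boundingRect(k)) for a,u,k in blobs(ims[n],c)[:6]])
t=P['top']
print("basket rim corners z=.062")
g=blobs(ims['top'],'green',100)[0][2]
r=cv2.minAreaRect(g);print(r);B=np.array([plane(t,q,.062) for q in cv2.boxPoints(r)]);print(B,B.mean(0),np.linalg.norm(np.diff(B,axis=0),axis=1))
print("red est",plane(t,(177,203),.1), "yel",plane(t,(365,229),.088))
for uv in((177,203),(181,258),(262,205),(272,258)): print(uv,plane(t,uv,.11))
E
```

```text
top red [(883, [629.1, 257.7], (616, 230, 24, 60)), (171, [175.6, 202.5], (168, 196, 19, 15)), (149, [364.4, 153.4], (357, 146, 16, 16))]
top orange [(258, [269.8, 256.6], (262, 245, 18, 24)), (179, [173.1, 255.6], (168, 244, 11, 24)), (51, [182.5, 256.7], (180, 251, 6, 13)), (23, [364.1, 180.0], (342, 173, 41, 12))]
top yellow [(284, [363.1, 232.3], (354, 222, 19, 22)), (67, [349.5, 140.6], (339, 132, 23, 21))]
top green [(11758, [470.2, 258.9], (416, 194, 112, 131)), (133, [350.5, 142.0], (343, 135, 16, 15))]
top blue [(138, [260.5, 204.5], (254, 198, 14, 14)), (134, [356.3, 168.4], (349, 162, 15, 14))]
side red [(35401, [70.2, 119.8], (0, 0, 169, 293)), (933, [533.9, 133.7], (508, 122, 49, 25)), (261, [523.0, 119.4], (499, 115, 57, 22)), (194, [395.0, 156.6], (368, 154, 55, 9)), (183, [235.4, 337.3], (226, 331, 20, 14)), (170, [396.0, 146.0], (370, 144, 52, 6))]
side orange [(2970, [84.6, 236.2], (0, 156, 214, 162)), (166, [305.9, 331.3], (291, 327, 31, 10)), (92, [335.0, 262.0], (323, 260, 25, 5)), (41, [305.1, 352.6], (297, 350, 19, 6))]
side yellow []
side green []
side blue [(143, [395.5, 151.0], (369, 149, 53, 6))]
basket rim corners z=.062
((470.9438171386719, 258.6795654296875), (126.73606872558594, 98.69136810302734), 83.41805267333984)
[[ 0.6353 -0.2552  0.062 ]
 [ 0.6561 -0.4623  0.062 ]
 [ 0.3947 -0.4722  0.062 ]
 [ 0.3759 -0.2724  0.062 ]] [ 0.5155 -0.3655  0.062 ] [0.2081 0.2617 0.2007]
red est [0.6312 0.2286 0.1   ] yel [ 0.5742 -0.1467  0.088 ]
(177, 203) [0.6289 0.2258 0.11  ]
(181, 258) [0.5194 0.2158 0.11  ]
(262, 205) [0.6221 0.0581 0.11  ]
(272, 258) [0.5162 0.0389 0.11  ]
```

Request:
servo_tool:
  deltas:
    - [100,[-3.75,3.4,-0.67],[0,0,0]]
    - [100,[-3.75,3.4,-0.67],[0,0,0]]
    - [100,[-3.75,3.4,-0.67],[0,0,0]]
    - [100,[-3.75,3.4,-0.67],[0,0,0]]
    - [100,[-3.75,3.4,-0.67],[0,0,0]]

```text
time_s: 0.72
ee_pos: [0.337, -0.2553, 0.2647]
eef_rot: [180.0, -0.0, -153.6]
force: [2.1, -0.3, -0.8]
finger_gap: 0.085
```

Request:
servo_tool:
  deltas:
    - [100,[-3.75,3.4,-0.67],[0,0,0]]
    - [100,[-3.75,3.4,-0.67],[0,0,0]]
    - [100,[-3.75,3.4,-0.67],[0,0,0]]
    - [100,[-3.75,3.4,-0.67],[0,0,0]]
    - [100,[-3.75,3.4,-0.67],[0,0,0]]

```text
time_s: 1.35
ee_pos: [0.4293, -0.0196, 0.2983]
eef_rot: [180.0, -0.0, -153.6]
force: [0.9, -0.7, 0.2]
finger_gap: 0.0852
```

Request:
servo_tool:
  deltas:
    - [100,[-3.75,3.4,-0.67],[0,0,0]]
    - [100,[-3.75,3.4,-0.67],[0,0,0]]
    - [100,[-3.75,3.4,-0.67],[0,0,0]]
    - [100,[-3.75,3.4,-0.67],[0,0,0]]
    - [100,[0,0,0],[0,0,0]]

```text
time_s: 1.98
ee_pos: [0.5036, 0.17, 0.3233]
eef_rot: [180.0, -0.2, -153.4]
force: [-0.3, 0.2, -0.6]
finger_gap: 0.0855
```

```bash
python3 - <<'E'
from h import *
np.set_printoptions(precision=4,suppress=True)
s=env.read_state();print(s['joints'],s['ee_pos'],s['eef_rot'],s['time_s'])
p=vision.camera_params("wrist");im=vision.capture("wrist");np.save("w1.npy",p,allow_pickle=True)
R=np.array(p['R']);print(p['vertical_fov'],-R.T@p['t'],R)
cv2.imwrite("pics/w1.png",im[:,:,::-1])
for c in HUE: print(c,[(int(a),u.round(1).tolist(),cv2.boundingRect(k)) for a,u,k in blobs(im,c,50)[:6]])
E
```

```text
[ 35.5069  12.1882  16.244   -0.0443 -94.217  -98.9368] [0.5036 0.17   0.3233] [ 179.9814   -0.1661 -153.4267] 1.975
60.99710532610792 [0.4283 0.1324 0.4667] [[-0.4469  0.8946  0.0006]
 [ 0.8469  0.4228  0.3225]
 [ 0.2882  0.1446 -0.9466]]
red [(647, [323.0, 337.9], (309, 324, 30, 29)), (121, [320.9, 290.6], (308, 285, 22, 16))]
orange [(1675, [185.2, 154.0], (166, 127, 42, 57)), (1310, [369.1, 248.7], (353, 223, 37, 57)), (366, [17.0, 256.2], (0, 212, 23, 99))]
yellow [(1513, [25.0, 110.6], (0, 90, 52, 41))]
green [(57, [1.2, 285.0], (0, 274, 4, 25))]
blue [(744, [167.8, 263.8], (152, 249, 33, 31)), (109, [2.1, 237.5], (0, 224, 6, 28)), (74, [631.9, 404.3], (625, 397, 15, 15))]
```

View pics/w1.png

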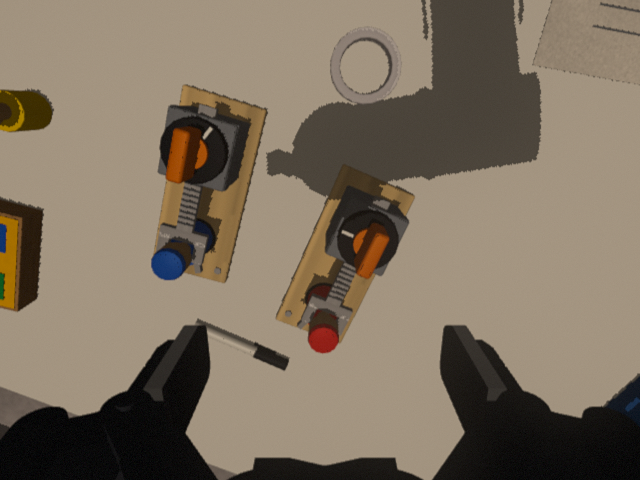

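The wrist view shows the red jig's wing at (369,249) with its ring mark at (347,233), the red cap at (323,338) and the blue cap at (168,264). I'll turn half round so the wrist joint has room both ways, and centre above the knob.

Request:
servo_tool:
  deltas:
    - [100,[-3.4,3.4,2],[0,0,-10.2]]
    - [100,[0,0,2],[0,0,-10.2]]
    - [100,[0,0,0],[0,0,-10.2]]
    - [100,[0,0,0],[0,0,-10.2]]
    - [100,[0,0,0],[0,0,-10.2]]

```text
time_s: 2.65
ee_pos: [0.5182, 0.2116, 0.2852]
eef_rot: [180.0, -0.0, -102.3]
force: [-0.3, -0.2, 0.5]
finger_gap: 0.0853
```

Request:
servo_tool:
  deltas:
    - [100,[0,0,0],[0,0,-10.2]]
    - [100,[0,0,0],[0,0,-10.2]]
    - [100,[0,0,0],[0,0,-10.2]]
    - [100,[0,0,0],[0,0,-10.2]]
    - [100,[0,0,0],[0,0,-10.2]]

```text
time_s: 3.28
ee_pos: [0.5182, 0.2116, 0.2852]
eef_rot: [180.0, -0.0, -51.3]
force: [-0.5, -0.0, -0.0]
finger_gap: 0.0853
```

Request:
servo_tool:
  deltas:
    - [100,[0,0,0],[0,0,-10.2]]
    - [100,[0,0,0],[0,0,-10.2]]
    - [100,[0,0,0],[0,0,-10.2]]
    - [100,[0,0,0],[0,0,-10.2]]
    - [100,[0,0,0],[0,0,-10.2]]

```text
time_s: 3.9
ee_pos: [0.5182, 0.2116, 0.2852]
eef_rot: [180.0, 0.0, -0.3]
force: [-1.0, 0.3, -0.1]
finger_gap: 0.0853
```

Request:
servo_tool:
  deltas:
    - [100,[0,0,0],[0,0,-10.2]]
    - [100,[0,0,0],[0,0,0]]

```text
time_s: 4.15
ee_pos: [0.5182, 0.2118, 0.2852]
eef_rot: [180.0, 0.0, 9.5]
force: [-0.1, 0.3, 0.5]
finger_gap: 0.0853
```

```bash
python3 - <<'E'
from h import *
np.set_printoptions(precision=4,suppress=True)
s=env.read_state();print(s['joints'],s['ee_pos'],s['eef_rot'],s['time_s'])
p=vision.camera_params("wrist");im=vision.capture("wrist");np.save("w2.npy",p,allow_pickle=True)
cv2.imwrite("pics/w2.png",im[:,:,::-1])
for c in ('red','orange','blue'): print(c,[(int(a),u.round(1).tolist(),cv2.boundingRect(k)) for a,u,k in blobs(im,c,50)[:6]])
p1=np.load("w1.npy",allow_pickle=True).item()
t=vision.camera_params("top")
print('cap w1/top',tri([(p1,(323,338)),(t,(175.8,202.7))]))
r=blobs(im,'red',50)
if r: print('cap',tri([(p1,(323,338)),(p,r[0][1])]),tri([(t,(175.8,202.7)),(p,r[0][1])]))
crop=im[100:400,160:480]; cv2.imwrite("pics/w2c.png",cv2.resize(crop,None,fx=2,fy=2)[:,:,::-1])
E
```

```text
[ 38.237   15.2974  14.8516   0.0012 -89.5593  61.2221] [0.5182 0.2118 0.2852] [179.9965   0.0039   9.4591] 4.15
red [(1529, [322.8, 60.4], (302, 37, 43, 47))]
orange [(2213, [526.1, 250.3], (499, 221, 52, 63)), (1451, [308.0, 208.9], (291, 179, 36, 64))]
blue [(1208, [543.5, 109.0], (524, 89, 40, 42)), (102, [513.4, 89.7], (504, 86, 24, 11))]
cap w1/top (array([0.6323, 0.2321, 0.0983]), np.float64(0.0005974224417792706))
cap (array([0.6305, 0.2318, 0.1017]), np.float64(2.762898928343597e-06)) (array([0.6314, 0.2315, 0.0994]), np.float64(0.0007214368305769375))
```

View pics/w2c.png

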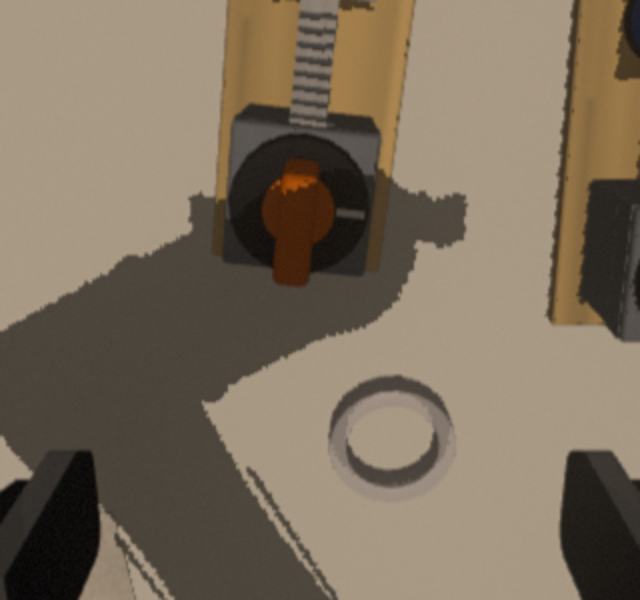

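Crop: wing top face from about (302,172) to (291,285), ring centre about (299,204) and ring mark at (350,213). The tape roll is well clear.

```bash
python3 - <<'E'
from h import *
np.set_printoptions(precision=4,suppress=True)
p=np.load("w2.npy",allow_pickle=True).item()
f=lambda u,v,z:plane(p,(u/2+160,v/2+100),z)
for v in (160,168,176,184): print(v,f(302,v,.133))
n1,n2=f(273,283,.133),f(310,285,.133);n=(n1+n2)/2;print('near',n,np.linalg.norm(n1-n2))
print('far end low z.097',f(302,160,.097))
c=np.array([f(229,205,.092),f(369,205,.092)]);v=np.array([f(300,134,.092),f(300,274,.092)])
print('ring',c,v, 'mark',f(350,214,.092))
im=cv2.imread('pics/w2.png')[:,:,::-1].copy()
# wing: brightish orange
b=blobs(im,'orange',50,smin=150,vmin=50)
h=cv2.cvtColor(im,cv2.COLOR_RGB2HSV)
for r in range(176,250,6): print(r,[tuple(int(x) for x in h[r,c]) for c in range(290,330,4)])
E
```

```text
160 [0.5477 0.2267 0.133 ]
168 [0.5448 0.2263 0.133 ]
176 [0.5419 0.2258 0.133 ]
184 [0.539  0.2254 0.133 ]
near [0.5001 0.2234 0.133 ] 0.014152757974718067
far end low z.097 [0.5414 0.2269 0.097 ]
ring [[0.5167 0.2543 0.092 ]
 [0.5263 0.1962 0.092 ]] [[0.5509 0.2294 0.092 ]
 [0.4914 0.2202 0.092 ]] mark [0.5212 0.2034 0.092 ]
176 [(9, 64, 40), (13, 62, 37), (23, 57, 36), (17, 60, 38), (9, 71, 36), (4, 48, 37), (7, 60, 38), (15, 71, 36), (11, 72, 39), (17, 68, 34)]
182 [(26, 53, 34), (10, 62, 37), (12, 69, 37), (9, 148, 50), (10, 198, 71), (11, 210, 68), (11, 207, 69), (11, 193, 66), (11, 60, 34), (15, 44, 35)]
188 [(13, 66, 35), (5, 41, 37), (16, 78, 36), (12, 236, 121), (12, 238, 134), (13, 249, 125), (12, 235, 115), (12, 214, 68), (19, 85, 24), (18, 153, 25)]
194 [(16, 83, 34), (9, 167, 58), (12, 214, 68), (13, 249, 139), (13, 240, 156), (11, 210, 74), (12, 215, 71), (11, 211, 64), (12, 208, 70), (8, 76, 27)]
200 [(17, 100, 23), (11, 201, 71), (12, 236, 68), (11, 215, 70), (12, 226, 70), (12, 219, 71), (13, 226, 70), (12, 216, 66), (12, 215, 70), (9, 179, 50)]
206 [(12, 114, 29), 
[... 482 characters left out ...]
 64), (11, 225, 69), (11, 229, 70), (12, 225, 67), (11, 202, 67), (30, 70, 22), (0, 78, 23), (12, 133, 25)]
230 [(18, 51, 25), (28, 139, 22), (12, 225, 67), (11, 197, 70), (11, 200, 70), (12, 226, 70), (11, 215, 63), (4, 102, 20), (15, 44, 23), (9, 89, 20)]
236 [(18, 57, 76), (17, 54, 76), (11, 210, 68), (11, 219, 70), (11, 208, 70), (11, 205, 72), (12, 191, 48), (19, 58, 62), (14, 48, 59), (13, 49, 47)]
242 [(15, 53, 77), (19, 53, 77), (14, 80, 73), (14, 122, 71), (12, 171, 67), (11, 180, 68), (18, 57, 76), (18, 56, 77), (18, 60, 76), (18, 59, 78)]
248 [(19, 57, 76), (19, 58, 75), (17, 59, 78), (18, 50, 76), (16, 58, 75), (17, 52, 78), (16, 55, 79), (17, 60, 76), (19, 53, 77), (17, 60, 77)]
```

Request:
servo_tool:
  deltas:
    - [70,[0,0,0],[0,0,5]]
    - [70,[0.4,-1.3,4],[0,0,0]]
    - [70,[0,0,5],[0,0,0]]
    - [70,[0,0,4],[0,0,0]]
    - [70,[0,0,0],[0,0,0]]

```text
time_s: 4.82
ee_pos: [0.5195, 0.2245, 0.1523]
eef_rot: [179.8, 0.4, 4.4]
force: [-0.3, 0.6, 1.2]
finger_gap: 0.0598
```

```bash
python3 - <<'E'
from h import *
s=env.read_state();print(s['ee_pos'],s['eef_rot'],s['time_s'])
p=vision.camera_params("wrist");im=vision.capture("wrist");np.save("w3.npy",p,allow_pickle=True)
cv2.imwrite("pics/w3.png",im[:,:,::-1])
z=s['ee_pos'];print('proj axis .121',proj(p,np.array([.5212,.225,.121])),proj(p,np.array([.5212,.225,.133])))
for r,m in ((b[1],b[2]) for b in blobs(im,'orange',50)): print(r,cv2.minAreaRect(m))
E
```

```text
[0.5195275  0.2245432  0.15225587] [179.80299893   0.35343758   4.41547691] 4.825
proj axis .121 [323.33027762 287.50883041] [323.32760115 299.14617065]
[322.0062081  281.81400546] ((322.5, 285.5), (109.0, 57.0), 90.0)
[633.56233766 301.80649351] ((632.5, 301.5), (43.0, 13.0), 90.0)
```

View pics/w3.png

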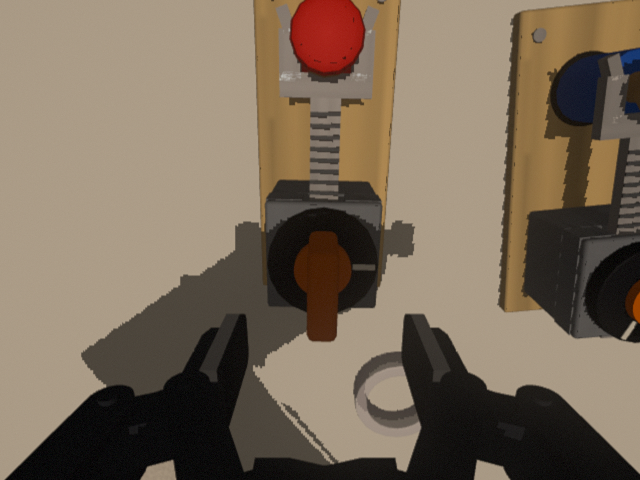

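The wing is lined up with the fingers: its centre column is 322 and the fingers are centred on about 324. I'll go down and grip.

Request:
servo_tool:
  deltas:
    - [70,[0.15,0,2.4],[0,0,0]]
    - [70,[0,0,2.4],[0,0,0]]
    - [30,[0,0,0],[0,0,0]]
    - [0,[0,0,0],[0,0,0]]
    - [0,[0,0,0],[0,0,0]]
  squeeze: 50

```text
time_s: 5.5
ee_pos: [0.5243, 0.2261, 0.1097]
eef_rot: [-180.0, -0.2, 4.6]
force: [-0.0, -3.2, 6.1]
finger_gap: 0.0129
```

Request:
servo_tool:
  deltas:
    - [0,[0,0,0],[0,0,0]]
    - [0,[0,0,0],[0,0,4]]
    - [0,[0,0,0],[0,0,0]]

```text
time_s: 5.88
ee_pos: [0.5245, 0.226, 0.1097]
eef_rot: [180.0, -0.2, 0.8]
force: [0.3, -2.4, 6.3]
finger_gap: 0.0129
```

```bash
python3 - <<'E'
from h import *
s=env.read_state();print({k:s[k] for k in('ee_pos','eef_rot','force','moment','finger_gap','time_s')})
E
```

```text
{'ee_pos': array([0.52445728, 0.22599651, 0.10966   ]), 'eef_rot': array([179.97997929,  -0.24558756,   0.76174345]), 'force': array([ 0.30420379, -2.41632272,  6.33507466]), 'moment': array([-0.98551344, -0.04975318,  1.48075053]), 'finger_gap': 0.012877663007191327, 'time_s': 5.875}
```

Request:
servo_tool:
  deltas:
    - [0,[0,0,0],[0,0,-4]]
    - [0,[0,0,0],[0,0,0]]

```text
time_s: 6.12
ee_pos: [0.5245, 0.2261, 0.1096]
eef_rot: [-180.0, -0.2, 4.7]
force: [0.0, -3.3, 6.9]
finger_gap: 0.013
```

```bash
python3 - <<'E'
from h import *
s=env.read_state();print({k:s[k] for k in('ee_pos','eef_rot','force','moment','finger_gap','time_s')})
E
```

```text
{'ee_pos': array([0.52445801, 0.22608681, 0.1096284 ]), 'eef_rot': array([-179.98453791,   -0.23604072,    4.6655202 ]), 'force': array([ 0.03402378, -3.26609938,  6.94802849]), 'moment': array([-0.88998264, -0.08116813,  0.12137037]), 'finger_gap': 0.01303359698331337, 'time_s': 6.125}
```

Request:
servo_tool:
  deltas:
    - [0,[0,0,0],[0,0,-4]]
    - [0,[0,0,0],[0,0,0]]

```text
time_s: 6.38
ee_pos: [0.5244, 0.2263, 0.1096]
eef_rot: [-180.0, -0.2, 8.7]
force: [0.2, -2.1, 5.8]
finger_gap: 0.013
```

```bash
python3 - <<'E'
from h import *
s=env.read_state();print({k:s[k] for k in('ee_pos','eef_rot','force','moment','finger_gap','time_s')})
E
```

```text
{'ee_pos': array([0.52443351, 0.22626694, 0.10960194]), 'eef_rot': array([-179.97630955,   -0.23773524,    8.65130097]), 'force': array([ 0.22199624, -2.11396928,  5.83203561]), 'moment': array([-0.68354898,  0.04447503,  0.03211198]), 'finger_gap': 0.012968976530501912, 'time_s': 6.375}
```

Clockwise hits the stop (moment 1.5 N m). Counter-clockwise turns freely (0.03 N m).

Request:
servo_tool:
  deltas:
    - [0,[0,0,0],[0,0,-10]]
    - [0,[0,0,0],[0,0,-10]]
    - [0,[0,0,0],[0,0,-10]]

```text
time_s: 6.75
ee_pos: [0.5239, 0.2276, 0.1096]
eef_rot: [-180.0, -0.3, 38.9]
force: [-2.9, 2.7, 7.2]
finger_gap: 0.0129
```

```bash
cat > st.py <<'E'
from h import *
np.set_printoptions(precision=4,suppress=True)
s=env.read_state();print({k:s[k] for k in('ee_pos','eef_rot','force','moment','finger_gap','time_s')}, s['joints'][5])
E
python3 st.py
```

```text
{'ee_pos': array([0.5239, 0.2276, 0.1096]), 'eef_rot': array([-179.9576,   -0.2828,   38.9035]), 'force': array([-2.9431,  2.7234,  7.207 ]), 'moment': array([ 1.0591,  1.3694, -0.2595]), 'finger_gap': 0.012897439832762066, 'time_s': 6.75} 89.7801675706452
```

Small forces and the knob is turning; continue.

Request:
servo_tool:
  deltas:
    - [0,[0,0,0],[0,0,-10]]
    - [0,[0,0,0],[0,0,-10]]
    - [0,[0,0,0],[0,0,-10]]
    - [0,[0,0,0],[0,0,-10]]

```text
time_s: 7.25
ee_pos: [0.5222, 0.2286, 0.1096]
eef_rot: [-180.0, -0.3, 78.9]
force: [-11.2, 5.8, 11.8]
finger_gap: 0.0131
```

```bash
python3 st.py
```

```text
{'ee_pos': array([0.5222, 0.2286, 0.1096]), 'eef_rot': array([-179.9763,   -0.2981,   78.9101]), 'force': array([-11.2046,   5.8466,  11.8178]), 'moment': array([ 2.2241,  3.9693, -0.2983]), 'finger_gap': 0.013069393741632596, 'time_s': 7.25} 129.77985856907623
```

Request:
servo_tool:
  deltas:
    - [0,[0,0,0],[0,0,-4.5]]
    - [0,[0,0,0],[0,0,0]]
    - [0,[0,0,0],[0,0,0]]

```text
time_s: 7.62
ee_pos: [0.5219, 0.2287, 0.1096]
eef_rot: [-180.0, -0.3, 83.1]
force: [-11.1, 6.1, 10.9]
finger_gap: 0.0129
```

```bash
python3 st.py
```

```text
{'ee_pos': array([0.5219, 0.2287, 0.1096]), 'eef_rot': array([-179.9866,   -0.2822,   83.1486]), 'force': array([-11.0956,   6.0653,  10.9235]), 'moment': array([2.1619, 3.9125, 0.145 ]), 'finger_gap': 0.012862983978153494, 'time_s': 7.625} 133.99640267558578
```

Request:
servo_tool:
  deltas:
    - [0,[0,0,0],[0,0,-3]]
    - [0,[0,0,0],[0,0,0]]
    - [0,[0,0,0],[0,0,0]]

```text
time_s: 8.0
ee_pos: [0.5219, 0.2286, 0.1096]
eef_rot: [-180.0, -0.3, 85.9]
force: [-11.0, 6.7, 11.4]
finger_gap: 0.0134
```

```bash
python3 st.py
```

```text
{'ee_pos': array([0.5219, 0.2286, 0.1096]), 'eef_rot': array([-179.9863,   -0.3291,   85.9483]), 'force': array([-11.0073,   6.6611,  11.3827]), 'moment': array([ 2.0834,  3.8452, -1.388 ]), 'finger_gap': 0.013433324105687072, 'time_s': 8.0} 136.84801802915743
```

Clockwise stop was at 4.7°, and the open stop is at about 85°, so the 80° travel checks out. Releasing, lifting and moving towards the doll.

Request:
servo_tool:
  deltas:
    - [0,[0,0,0],[0,0,1.5]]
    - [70,[0,0,0],[0,0,0]]
    - [70,[0,0,0],[0,0,0]]
    - [70,[0,0,-4],[0,0,0]]
    - [70,[0,0,-5],[0,0,5]]

```text
time_s: 8.62
ee_pos: [0.5225, 0.2254, 0.1971]
eef_rot: [-179.9, 0.1, 79.5]
force: [0.7, -0.1, 0.8]
finger_gap: 0.0598
```

Request:
servo_tool:
  deltas:
    - [70,[0,0,-1.5],[0,0,10]]
    - [70,[0,0,0],[0,0,10]]
    - [70,[0,0,0],[0,0,10]]
    - [70,[0,0,0],[0,0,10]]
    - [70,[0,0,0],[0,0,10]]

```text
time_s: 9.25
ee_pos: [0.5231, 0.2259, 0.212]
eef_rot: [180.0, 0.0, 29.3]
force: [0.2, -0.3, -0.5]
finger_gap: 0.0598
```

Request:
servo_tool:
  deltas:
    - [70,[0,0,0],[0,0,10]]
    - [70,[0,0,0],[0,0,10]]
    - [70,[0,0,0],[0,0,5.5]]
    - [70,[0,0,0],[0,0,0]]

```text
time_s: 9.75
ee_pos: [0.5231, 0.2259, 0.212]
eef_rot: [180.0, 0.0, 4.1]
force: [0.3, 0.3, 0.2]
finger_gap: 0.0598
```

```bash
python3 st.py; python3 - <<'E'
from h import *
np.set_printoptions(precision=4,suppress=True)
p=vision.camera_params("wrist");im=vision.capture("wrist");np.save("w4.npy",p,allow_pickle=True)
cv2.imwrite("pics/w4.png",im[:,:,::-1])
for c in('red','orange'): print(c,[(int(a),u.round(1),cv2.boundingRect(k)) for a,u,k in blobs(im,c,50)])
r=blobs(im,'red',50)[0][1]
for q,uv in(('w1',(323,338)),('w2',(322.8,60.4))): print(tri([(p,r),(np.load(q+'.npy',allow_pickle=True).item(),uv)]))
E
```

```text
{'ee_pos': array([0.5231, 0.2259, 0.212 ]), 'eef_rot': array([179.9814,   0.0019,   4.1457]), 'force': array([0.2898, 0.3204, 0.2236]), 'moment': array([-0.0474, -0.0114, -0.0054]), 'finger_gap': 0.059769850241601384, 'time_s': 9.75} 55.05381847548568
red [(3105, array([327.4,  63.8]), (299, 29, 57, 70))]
orange [(4250, array([607. , 275.3]), (567, 236, 73, 83)), (2956, array([325.3, 247.4]), (287, 218, 76, 57))]
(array([0.6282, 0.2313, 0.1054]), np.float64(0.0005966795114545476))
(array([0.6269, 0.2315, 0.1291]), np.float64(0.0011392550495899338))
```

View pics/w4.png

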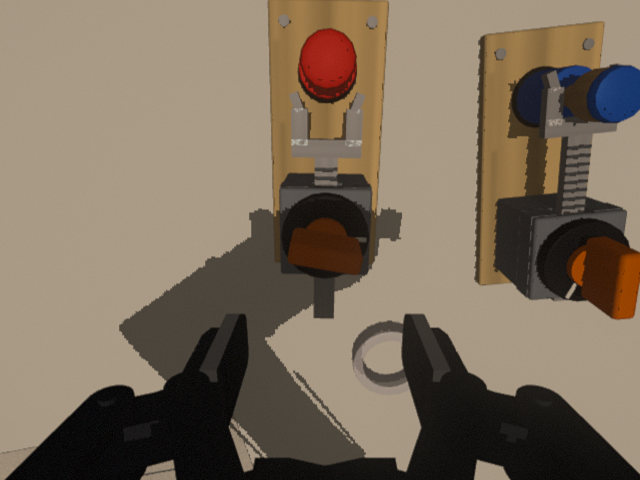

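The fork is fully drawn back, the ring mark is still at (362,240), and the red cap is in line at column 327. Going over the doll.

Request:
servo_tool:
  deltas:
    - [70,[5.4,0.1,0],[0,0,0]]
    - [70,[5.4,0.1,0],[0,0,0]]
    - [70,[0,0,0],[0,0,0]]
    - [70,[0,0,5],[0,0,0]]
    - [70,[0,0,0],[0,0,0]]

```text
time_s: 10.42
ee_pos: [0.6279, 0.2308, 0.1579]
eef_rot: [179.8, 0.5, 4.2]
force: [-0.9, -0.3, -0.3]
finger_gap: 0.0597
```

```bash
python3 st.py; python3 - <<'E'
from h import *
for n in('side','wrist'):
    im=vision.capture(n); cv2.imwrite(f"pics/{n}5.png",im[:,:,::-1]); print(n,[(int(a),u.round(1),cv2.boundingRect(k)) for a,u,k in blobs(im,'red',50)])
    p=vision.camera_params(n); print(proj(p,np.array([.631,.232,.1])),proj(p,np.array([.632,.233,.1])))
a=cv2.imread('pics/side5.png')[180:420,100:420];cv2.imwrite('pics/s5c.png',cv2.resize(a,None,fx=2.4,fy=2.4))
E
```

```text
{'ee_pos': array([0.6279, 0.2308, 0.1579]), 'eef_rot': array([179.8132,   0.511 ,   4.1638]), 'force': array([-0.912 , -0.2781, -0.2846]), 'moment': array([0.0079, 0.0321, 0.0016]), 'finger_gap': 0.059661685536675765, 'time_s': 10.425} 60.70294965572155
side [(35261, array([ 69.9, 120. ]), (0, 0, 169, 293)), (706, array([540.4, 130.2]), (509, 122, 60, 23)), (225, array([526.1, 118.1]), (500, 115, 56, 13)), (191, array([395. , 156.6]), (368, 154, 55, 9)), (169, array([396., 146.]), (370, 144, 52, 6)), (78, array([254.1, 236.5]), (248, 233, 14, 8))]
[235.78029426 340.03060923] [234.92197505 340.38299621]
wrist [(2577, array([323.2, 266. ]), (294, 238, 60, 57)), (1690, array([323.3, 218. ]), (293, 196, 61, 56))]
[323.86795378 265.63186224] [322.17102108 263.80778237]
```

View pics/s5c.png

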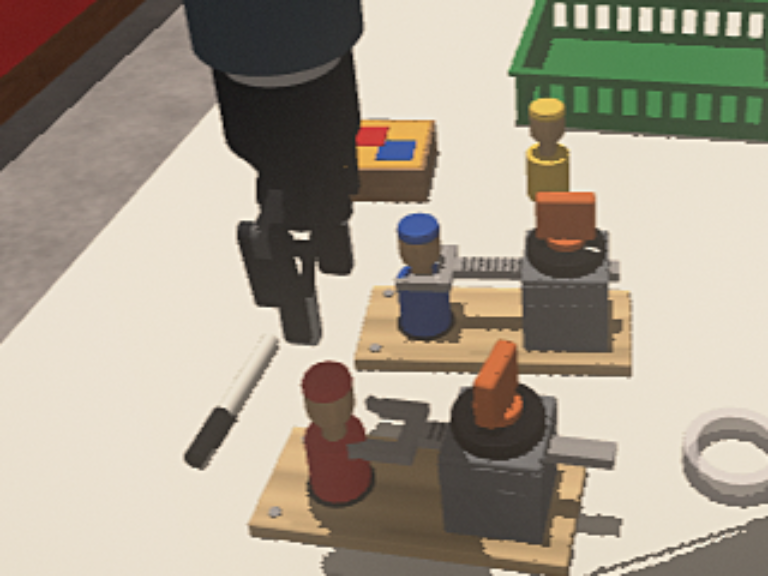

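The side view shows the doll free of the fork. The wrist blob (323,266) matches the projection of (0.631, 0.232). Going down and gripping.

Request:
servo_tool:
  deltas:
    - [70,[0.2,0,4.2],[0,0,0]]
    - [70,[0,0,4.2],[0,0,0]]
    - [70,[0,0,0],[0,0,0]]
    - [20,[0,0,0],[0,0,0]]
    - [20,[0,0,0],[0,0,0]]
  squeeze: 25

```text
time_s: 11.15
ee_pos: [0.6348, 0.2328, 0.082]
eef_rot: [-179.9, -0.3, 4.1]
force: [-0.3, 0.6, 5.0]
finger_gap: 0.031
```

```bash
python3 st.py
```

```text
{'ee_pos': array([0.6348, 0.2328, 0.082 ]), 'eef_rot': array([-179.9005,   -0.3395,    4.1416]), 'force': array([-0.2774,  0.6419,  4.9548]), 'moment': array([0.0156, 0.1141, 0.0097]), 'finger_gap': 0.031006075589917675, 'time_s': 11.15} 60.72815431401676
```

The grip is a bit high, so I'll regrip lower.

Request:
servo_tool:
  deltas:
    - [70,[0,0,0],[0,0,0]]
    - [70,[-0.2,0,0.8],[0,0,0]]
    - [70,[0,0,0],[0,0,0]]
    - [20,[0,0,0],[0,0,0]]
    - [20,[0,0,0],[0,0,0]]
  squeeze: 25

```text
time_s: 11.78
ee_pos: [0.631, 0.232, 0.0703]
eef_rot: [-180.0, -0.0, 4.1]
force: [0.4, -0.2, -0.2]
finger_gap: 0.0316
```

Request:
servo_tool:
  deltas:
    - [20,[0,0,0],[0,0,0]]
    - [20,[0,0,-2],[0,0,0]]
    - [20,[0,0,0],[0,0,0]]

```text
time_s: 12.15
ee_pos: [0.6319, 0.2323, 0.0917]
eef_rot: [-179.9, -0.2, 4.1]
force: [-0.4, 0.4, -1.7]
finger_gap: 0.031
```

```bash
python3 st.py
```

```text
{'ee_pos': array([0.6319, 0.2323, 0.0917]), 'eef_rot': array([-179.9284,   -0.185 ,    4.1077]), 'force': array([-0.3993,  0.3629, -1.7271]), 'moment': array([0.0258, 0.0113, 0.0414]), 'finger_gap': 0.031030416491123498, 'time_s': 12.15} 60.63651658959227
```

Request:
servo_tool:
  deltas:
    - [20,[0,0,-4],[0,0,0]]
    - [20,[0,0,-5],[0,0,0]]
    - [20,[0,0,-5],[0,0,0]]
    - [20,[0,0,0],[0,0,0]]
    - [20,[-0.6,2.3,0],[0,0,0]]

```text
time_s: 12.78
ee_pos: [0.6261, 0.2097, 0.2284]
eef_rot: [-180.0, 0.1, 4.2]
force: [0.1, -0.9, -1.8]
finger_gap: 0.0315
```

Request:
servo_tool:
  deltas:
    - [20,[-1.3,4.8,0],[0,0,0]]
    - [20,[-1.3,4.8,0],[0,0,0]]
    - [20,[-1.3,4.8,0],[0,0,0]]
    - [20,[-1.3,4.8,0],[0,0,0]]
    - [20,[-1.3,4.8,0],[0,0,0]]

```text
time_s: 13.4
ee_pos: [0.5778, -0.0369, 0.2286]
eef_rot: [-180.0, 0.1, 4.1]
force: [0.9, 0.3, -0.2]
finger_gap: 0.0311
```

Request:
servo_tool:
  deltas:
    - [20,[-1.3,4.8,0],[0,0,0]]
    - [20,[-1.3,4.8,0],[0,0,0]]
    - [20,[-1.3,4.8,0],[0,0,0]]
    - [20,[-1.3,4.8,0],[0,0,0]]
    - [20,[-1.3,4.8,0],[0,0,0]]

```text
time_s: 14.02
ee_pos: [0.5303, -0.2807, 0.2285]
eef_rot: [-179.9, 0.1, 4.1]
force: [0.9, 0.1, 0.0]
finger_gap: 0.0312
```

Request:
servo_tool:
  deltas:
    - [20,[-1.3,4.8,0],[0,0,0]]
    - [20,[-1,3,0],[0,0,0]]
    - [20,[0,0,0],[0,0,0]]
    - [20,[0,0,0],[0,0,0]]

```text
time_s: 14.52
ee_pos: [0.5136, -0.3585, 0.229]
eef_rot: [-179.9, 0.1, 4.1]
force: [0.6, -0.6, -0.7]
finger_gap: 0.0312
```

```bash
python3 st.py; python3 - <<'E'
from h import *
np.set_printoptions(precision=4,suppress=True)
t=vision.camera_params('top'); im=vision.capture('top'); cv2.imwrite('pics/top6.png',im[:,:,::-1])
p=vision.camera_params('wrist'); w=vision.capture('wrist'); cv2.imwrite('pics/w6.png',w[:,:,::-1])
a=cv2.imread('pics/top0.png')[:,:,::-1].copy()
m=cv2.morphologyEx(mask(a,'green'),cv2.MORPH_CLOSE,np.ones((9,9)))
# floor corners by eye from the first top picture (inside): and rim-top corners
for q in((415,203),(511,194),(527,317),(430,325)): print('rim',plane(t,q,.062))
print('yellow top0', plane(t,blobs(a,'yellow')[0][1],.05))
E
```

```text
{'ee_pos': array([ 0.5136, -0.3585,  0.229 ]), 'eef_rot': array([-179.93  ,    0.0629,    4.0909]), 'force': array([ 0.5865, -0.5768, -0.7109]), 'moment': array([ 0.0251, -0.011 , -0.0167]), 'finger_gap': 0.031183414080131578, 'time_s': 14.525} 114.75907978158313
rim [ 0.6319 -0.2558  0.062 ]
rim [ 0.6478 -0.4581  0.062 ]
rim [ 0.3926 -0.4716  0.062 ]
rim [ 0.3804 -0.2743  0.062 ]
yellow top0 [ 0.5738 -0.1468  0.05  ]
```

View pics/w6.png

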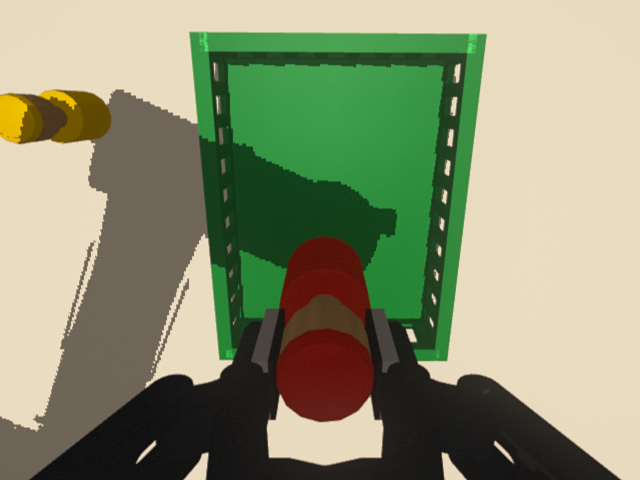

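The held doll is well inside the basket outline. Lowering.

Request:
servo_tool:
  deltas:
    - [20,[0,0,5],[0,0,0]]
    - [20,[0,0,5],[0,0,0]]
    - [20,[0,0,4],[0,0,0]]
    - [20,[0,0,1.5],[0,0,0]]
    - [20,[0,0,0],[0,0,0]]

```text
time_s: 15.25
ee_pos: [0.514, -0.3586, 0.0751]
eef_rot: [-180.0, 0.0, 4.2]
force: [0.7, -0.6, 0.2]
finger_gap: 0.0317
```

Request:
servo_tool:
  deltas:
    - [20,[0,0,0.5],[0,0,0]]
    - [20,[0,0,0.2],[0,0,0]]
    - [20,[0,0,0],[0,0,0]]

```text
time_s: 15.62
ee_pos: [0.514, -0.3591, 0.0687]
eef_rot: [180.0, -0.0, 4.1]
force: [-0.1, -1.5, -0.2]
finger_gap: 0.0314
```

Request:
servo_tool:
  deltas:
    - [20,[0,0,0.2],[0,0,0]]
    - [20,[0,0,0],[0,0,0]]

```text
time_s: 15.88
ee_pos: [0.5137, -0.359, 0.066]
eef_rot: [-180.0, 0.0, 4.1]
force: [-0.8, 0.3, -0.8]
finger_gap: 0.0313
```

Request:
servo_tool:
  deltas:
    - [20,[0,0,0.2],[0,0,0]]
    - [20,[0,0,0],[0,0,0]]

```text
time_s: 16.12
ee_pos: [0.5136, -0.359, 0.0638]
eef_rot: [-180.0, 0.0, 4.1]
force: [-0.3, 0.2, -0.3]
finger_gap: 0.0309
```

Request:
servo_tool:
  deltas:
    - [20,[0,0,0.2],[0,0,0]]
    - [20,[0,0,0],[0,0,0]]

```text
time_s: 16.38
ee_pos: [0.514, -0.3591, 0.0631]
eef_rot: [180.0, -0.0, 4.1]
force: [-1.0, 1.9, 5.5]
finger_gap: 0.0313
```

Request:
servo_tool:
  deltas:
    - [20,[0,0,0.2],[0,0,0]]
    - [20,[0,0,0],[0,0,0]]

```text
time_s: 16.62
ee_pos: [0.5143, -0.3593, 0.063]
eef_rot: [179.9, -0.1, 4.2]
force: [-4.5, 4.0, 14.9]
finger_gap: 0.0311
```

Contact with the floor. Easing off, releasing and rising.

Request:
servo_tool:
  deltas:
    - [20,[0,0,-0.2],[0,0,0]]
    - [45,[0,0,0],[0,0,0]]
    - [70,[0,0,0],[0,0,0]]
    - [70,[0,0,0],[0,0,0]]
    - [70,[0,0,-3],[0,0,0]]

```text
time_s: 17.25
ee_pos: [0.5121, -0.358, 0.0895]
eef_rot: [-179.8, 0.3, 4.1]
force: [0.6, -0.1, 0.6]
finger_gap: 0.0594
```

Request:
servo_tool:
  deltas:
    - [70,[0,0,-5],[0,0,0]]
    - [70,[0,0,-5],[0,0,0]]
    - [70,[0,0,-3],[0,0,0]]
    - [70,[0,0,0],[0,0,0]]

```text
time_s: 17.75
ee_pos: [0.5149, -0.3598, 0.2252]
eef_rot: [179.8, -0.3, 4.1]
force: [-0.1, -0.0, -0.9]
finger_gap: 0.0598
```

```bash
python3 st.py; python3 - <<'E'
from h import *
np.set_printoptions(precision=4,suppress=True)
p=vision.camera_params('wrist'); w=vision.capture('wrist'); cv2.imwrite('pics/w7.png',w[:,:,::-1]);np.save('w7.npy',p,allow_pickle=True)
for c in('red','yellow'): print(c,[(int(a),u.round(1),cv2.boundingRect(k)) for a,u,k in blobs(w,c,50)])
for z in(.015,.095): print(z,proj(p,np.array([.514,-.359,z])),'Y',proj(p,np.array([.574,-.147,z])))
s=vision.capture('side'); sp=vision.camera_params('side'); cv2.imwrite('pics/side7.png',s[:,:,::-1])
print('red',[(int(a),u.round(1),cv2.boundingRect(k)) for a,u,k in blobs(s,'red',20) if u[0]>200])
print(proj(sp,np.array([.514,-.359,.095])),proj(sp,np.array([.514,-.359,.005])))
for z in(0,.08,.094): print('Yside',proj(sp,np.array([.574,-.147,z])))
y=cv2.inRange(cv2.cvtColor(s,cv2.COLOR_RGB2HSV),(20,100,60),(34,255,255));n,_,st,ce=cv2.connectedComponentsWithStats(y)
print([(st[i].tolist(),ce[i]) for i in range(1,n) if st[i][4]>30])
E
```

```text
{'ee_pos': array([ 0.5149, -0.3598,  0.2252]), 'eef_rot': array([179.8175,  -0.2893,   4.1026]), 'force': array([-0.0516, -0.0044, -0.9146]), 'moment': array([ 0.0083, -0.0485,  0.0241]), 'finger_gap': 0.05983211742628261, 'time_s': 17.75} 114.78480033859357
red [(2131, array([322.3, 221.8]), (299, 185, 48, 69))]
yellow [(2288, array([ 73.9, 118.1]), (33, 93, 73, 53)), (1358, array([ 15. , 122.6]), (0, 97, 36, 49))]
0.015 [322.8873 206.316 ] Y [ 72.5139 117.984 ]
0.095 [322.7212 232.4133] Y [ -0.258  120.9041]
red [(805, array([534.7, 133.7]), (509, 123, 48, 24)), (240, array([523.4, 118.9]), (499, 115, 53, 22)), (196, array([395. , 156.6]), (368, 154, 55, 9)), (174, array([395.8, 146. ]), (370, 144, 52, 6)), (89, array([253.3, 236.4]), (246, 233, 16, 8))]
[370.3053 183.2261] [369.3001 215.6357]
Yside [327.7576 261.0537]
Yside [327.17   229.9286]
Yside [327.0624 224.2324]
[([320, 221, 16, 10, 122], array([327.3361, 225.459 ])), ([320, 239, 18, 24, 304], array([327.8487, 250.9178]))]
```

The red doll stands in the basket. Yellow is confirmed at about (0.574, -0.147), so I'm going over it.

Request:
servo_tool:
  deltas:
    - [70,[1.5,-4.2,0],[0,0,0]]
    - [70,[1.5,-4.2,0],[0,0,0]]
    - [70,[1.5,-4.2,0],[0,0,0]]
    - [70,[1.5,-4.2,0],[0,0,0]]
    - [70,[1.4,-4.0,0],[0,0,0]]

```text
time_s: 18.48
ee_pos: [0.5723, -0.1446, 0.2203]
eef_rot: [-180.0, 0.2, 4.1]
force: [-0.1, -0.7, -1.2]
finger_gap: 0.0596
```

Request:
servo_tool:
  deltas:
    - [70,[0,0,4],[0,0,0]]
    - [70,[0,0,3.5],[0,0,0]]
    - [70,[0,0,0],[0,0,0]]
    - [70,[0,0,0],[0,0,0]]

```text
time_s: 18.98
ee_pos: [0.5732, -0.1466, 0.148]
eef_rot: [179.9, -0.0, 4.1]
force: [0.6, -0.4, 1.3]
finger_gap: 0.0597
```

```bash
python3 st.py; python3 - <<'E'
from h import *
np.set_printoptions(precision=4,suppress=True)
p=vision.camera_params('wrist'); w=vision.capture('wrist'); cv2.imwrite('pics/w8.png',w[:,:,::-1])
B=blobs(w,'yellow',50);print([(int(a),u.round(1),cv2.boundingRect(k)) for a,u,k in B])
t=vision.camera_params('top');sp=vision.camera_params('side')
cap=max(B,key=lambda b:b[1][1])[1]
print('cap wrist/side',tri([(p,cap),(sp,(327.3,225.5))]), plane(p,cap,.087))
p7=np.load('w7.npy',allow_pickle=True).item()
body=min(B,key=lambda b:b[1][1])[1]; print('body',tri([(p,body),(p7,(73.9,118.1)),(sp,(327.85,250.9))]))
E
```

```text
{'ee_pos': array([ 0.5732, -0.1466,  0.148 ]), 'eef_rot': array([179.9497,  -0.0379,   4.1059]), 'force': array([ 0.5746, -0.3748,  1.3404]), 'moment': array([ 0.0307, -0.0678,  0.0516]), 'finger_gap': 0.05965278297158796, 'time_s': 18.975} 93.28367148213765
[(2427, array([326.3, 268.6]), (298, 241, 59, 57)), (761, array([323. , 226.3]), (296, 201, 61, 49))]
cap wrist/side (array([ 0.5739, -0.1478,  0.0904]), np.float64(0.00014498766247160124)) [ 0.5726 -0.1478  0.087 ]
body (array([ 0.5753, -0.1493,  0.0224]), np.float64(0.004360168430459448))
```

View pics/w8.png

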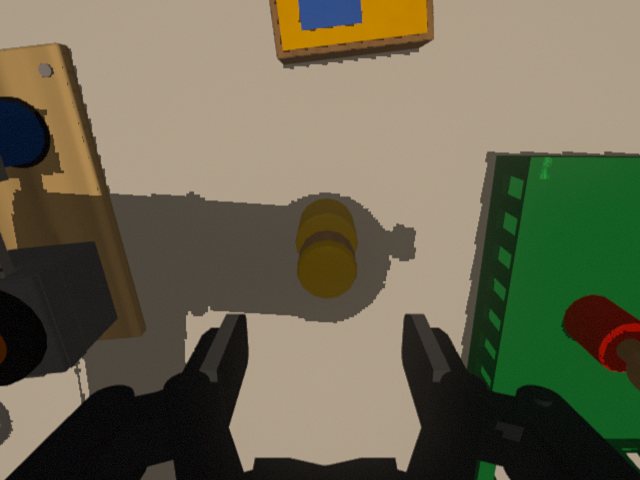

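Yellow is centred between the fingers (column 326 against 324). Going down and gripping.

Request:
servo_tool:
  deltas:
    - [70,[0.05,0.1,4],[0,0,0]]
    - [70,[0,0,3.5],[0,0,0]]
    - [70,[0,0,1.5],[0,0,0]]
    - [70,[0,0,0],[0,0,0]]
    - [20,[0,0,0],[0,0,0]]

```text
time_s: 19.65
ee_pos: [0.5747, -0.1475, 0.059]
eef_rot: [180.0, -0.2, 4.1]
force: [-0.1, 0.6, 0.9]
finger_gap: 0.0431
```

Request:
servo_tool:
  deltas:
    - [20,[0,0,0],[0,0,0]]
    - [20,[0,0,0],[0,0,0]]

```text
time_s: 19.9
ee_pos: [0.5746, -0.1474, 0.0589]
eef_rot: [179.9, -0.2, 4.1]
force: [-0.2, 0.7, 5.9]
finger_gap: 0.0316
```

Request:
servo_tool:
  deltas:
    - [20,[0,0,-3],[0,0,0]]
    - [20,[0,0,-5],[0,0,0]]
    - [20,[0,0,-5],[0,0,0]]
    - [20,[0,0,-4],[0,0,0]]
    - [20,[0,0,0],[0,0,0]]

```text
time_s: 20.52
ee_pos: [0.5749, -0.1475, 0.2312]
eef_rot: [179.9, -0.4, 4.1]
force: [-0.1, 0.4, -1.2]
finger_gap: 0.0314
```

Request:
servo_tool:
  deltas:
    - [20,[0.5,-2.3,0],[0,0,0]]
    - [20,[1.05,-4.7,0],[0,0,0]]
    - [20,[1.05,-4.7,0],[0,0,0]]
    - [20,[1.05,-4.7,0],[0,0,0]]
    - [20,[1.05,-4.7,0],[0,0,0]]

```text
time_s: 21.15
ee_pos: [0.6045, 0.0682, 0.2259]
eef_rot: [-180.0, 0.1, 4.1]
force: [0.4, -1.0, -1.0]
finger_gap: 0.0315
```

Request:
servo_tool:
  deltas:
    - [20,[1.05,-4.7,0],[0,0,0]]
    - [20,[1.05,-4.7,0],[0,0,0]]
    - [20,[1.05,-4.7,0],[0,0,0]]
    - [20,[0.5,-2.3,0],[0,0,0]]
    - [20,[0,0,0],[0,0,0]]

```text
time_s: 21.78
ee_pos: [0.6291, 0.2346, 0.2249]
eef_rot: [180.0, 0.2, 4.2]
force: [-0.4, -0.1, -0.3]
finger_gap: 0.0315
```

Request:
servo_tool:
  deltas:
    - [20,[0,0,0],[0,0,0]]
    - [20,[0,0,0],[0,0,0]]

```text
time_s: 22.02
ee_pos: [0.6297, 0.2318, 0.2272]
eef_rot: [180.0, 0.0, 4.0]
force: [-0.4, 0.7, 0.1]
finger_gap: 0.0312
```

```bash
python3 st.py; python3 - <<'E'
from h import *
p=vision.camera_params('wrist'); w=vision.capture('wrist'); cv2.imwrite('pics/w9.png',w[:,:,::-1]);np.save('w9.npy',p,allow_pickle=True)
print('pad proj',proj(p,np.array([.631,.2325,.012])),'foot proj',proj(p,np.array([.632,.2325,.172])))
E
```

```text
{'ee_pos': array([0.6297, 0.2318, 0.2272]), 'eef_rot': array([179.9969,   0.0011,   4.039 ]), 'force': array([-0.4076,  0.732 ,  0.1441]), 'moment': array([0.0188, 0.0384, 0.0177]), 'finger_gap': 0.03120651810616651, 'time_s': 22.025} 60.52923644182073
pad proj [323.85298709 201.43341965] foot proj [323.2789247  267.45575517]
```

View pics/w9.png

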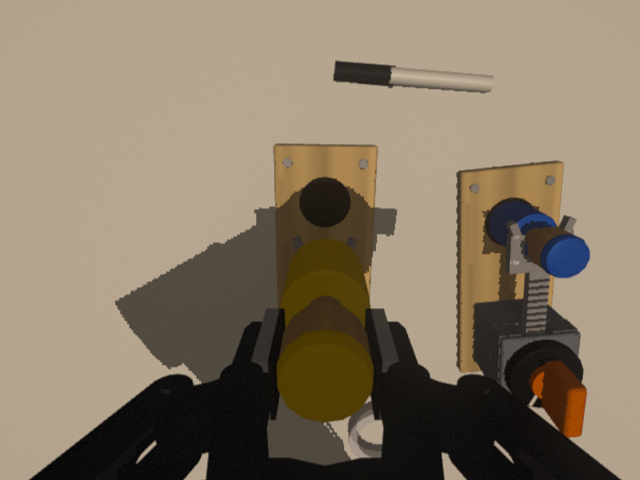

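The pad shows at (325,202) and my projection is (323.9,201.4), about 1 mm agreement. Lowering.

Request:
servo_tool:
  deltas:
    - [20,[0.1,0,5],[0,0,0]]
    - [20,[0,0,5],[0,0,0]]
    - [20,[0,0,3.5],[0,0,0]]
    - [20,[0,0,1],[0,0,0]]
    - [20,[0,0,0],[0,0,0]]

```text
time_s: 22.7
ee_pos: [0.6312, 0.2325, 0.0828]
eef_rot: [180.0, -0.0, 4.1]
force: [0.7, 0.2, 0.2]
finger_gap: 0.0314
```

Request:
servo_tool:
  deltas:
    - [20,[0,0,0.5],[0,0,0]]
    - [20,[0,0,0],[0,0,0]]

```text
time_s: 22.95
ee_pos: [0.6311, 0.2331, 0.078]
eef_rot: [-180.0, -0.1, 4.1]
force: [-0.5, 0.1, -1.2]
finger_gap: 0.0311
```

Request:
servo_tool:
  deltas:
    - [20,[0,0,0.4],[0,0,0]]
    - [20,[0,0,0],[0,0,0]]

```text
time_s: 23.2
ee_pos: [0.6305, 0.2328, 0.0728]
eef_rot: [180.0, 0.0, 4.1]
force: [0.1, -1.6, -0.7]
finger_gap: 0.0313
```

Request:
servo_tool:
  deltas:
    - [20,[0,0,0.2],[0,0,0]]
    - [20,[0,0,0],[0,0,0]]

```text
time_s: 23.45
ee_pos: [0.6308, 0.2329, 0.0711]
eef_rot: [180.0, -0.0, 4.1]
force: [-0.2, -0.1, -0.2]
finger_gap: 0.0316
```

Request:
servo_tool:
  deltas:
    - [20,[0,0,0.2],[0,0,0]]
    - [20,[0,0,0],[0,0,0]]

```text
time_s: 23.7
ee_pos: [0.6312, 0.2329, 0.071]
eef_rot: [-180.0, -0.1, 4.1]
force: [-3.3, -0.9, 8.0]
finger_gap: 0.0312
```

Contact. Releasing, rising and checking.

Request:
servo_tool:
  deltas:
    - [20,[0,0,-0.1],[0,0,0]]
    - [45,[0,0,0],[0,0,0]]
    - [70,[0,0,0],[0,0,0]]
    - [70,[0,0,0],[0,0,0]]
    - [70,[0,0,-3],[0,0,0]]

```text
time_s: 24.32
ee_pos: [0.629, 0.2321, 0.0973]
eef_rot: [179.9, 0.3, 4.1]
force: [0.7, 0.7, 1.1]
finger_gap: 0.06
```

Request:
servo_tool:
  deltas:
    - [70,[0,0,-5],[0,0,0]]
    - [70,[0,0,-5],[0,0,0]]
    - [70,[-4,0,0],[0,0,0]]
    - [70,[-5,0,0],[0,0,0]]
    - [70,[-1.8,0,0],[0,0,0]]

```text
time_s: 24.95
ee_pos: [0.5209, 0.2249, 0.2006]
eef_rot: [-180.0, -0.0, 4.1]
force: [0.2, 0.5, 0.2]
finger_gap: 0.0596
```

Request:
servo_tool:
  deltas:
    - [70,[0,0,0],[0,0,0]]
    - [70,[0,0,0],[0,0,0]]

```text
time_s: 25.2
ee_pos: [0.5236, 0.2253, 0.2]
eef_rot: [180.0, -0.0, 4.1]
force: [0.2, 0.2, -0.8]
finger_gap: 0.0597
```

```bash
python3 st.py; python3 - <<'E'
from h import *
np.set_printoptions(precision=4,suppress=True)
p=vision.camera_params('wrist'); w=vision.capture('wrist'); cv2.imwrite('pics/w10.png',w[:,:,::-1])
s=vision.capture('side'); sp=vision.camera_params('side')
B=blobs(w,'yellow',50);print([(int(a),u.round(1),cv2.boundingRect(k)) for a,u,k in B])
for z in(.02,.1): print(proj(p,np.array([.631,.2325,z])),proj(sp,np.array([.631,.2325,z])))
y=cv2.inRange(cv2.cvtColor(s,cv2.COLOR_RGB2HSV),(20,100,60),(34,255,255));n,_,st,ce=cv2.connectedComponentsWithStats(y)
print([(st[i].tolist(),ce[i]) for i in range(1,n) if st[i][4]>30])
cv2.imwrite('pics/w10c.png',np.hstack([w[:,150:470],s[180:420,170:430].repeat(2,0)[:, :].repeat(2,1)[:480,:480]])[:,:,::-1])
E
```

```text
{'ee_pos': array([0.5236, 0.2253, 0.2   ]), 'eef_rot': array([179.9967,  -0.0125,   4.0978]), 'force': array([ 0.1507,  0.2365, -0.7809]), 'moment': array([ 0.0776, -0.0441, -0.0001]), 'finger_gap': 0.059721066229235356, 'time_s': 25.2} 55.0923778576989
[(3339, array([325.2,  63.8]), (296, 27, 60, 74))]
[325.1253  69.5465] [241.1724 377.5156]
[325.2113  57.2105] [235.6598 340.254 ]
[([226, 331, 21, 17, 286], array([236.1224, 338.986 ])), ([227, 353, 28, 37, 610], array([240.3131, 373.4934]))]
```

View pics/w10c.png

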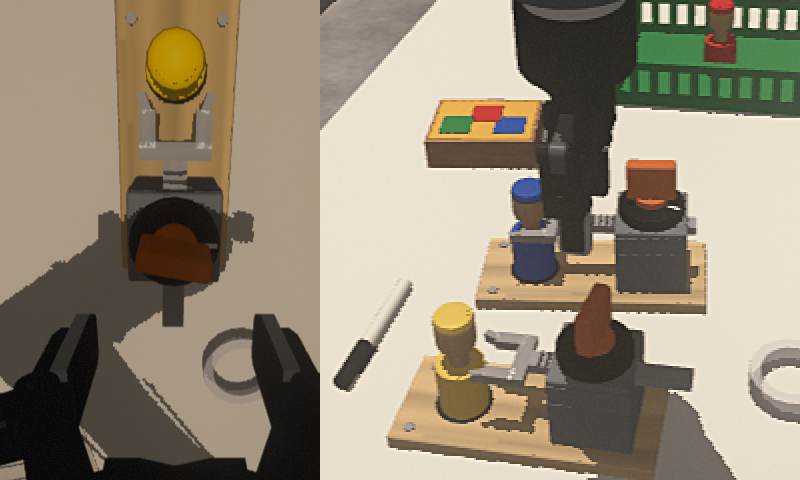

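Yellow stands upright on the pad (cap at 177,65 in the left panel; side view in line), and red stands upright in the basket. Turning to the wing's open angle (about 84°).

Request:
servo_tool:
  deltas:
    - [70,[-0.15,0,0],[0,0,-10]]
    - [70,[0,0,0],[0,0,-10]]
    - [70,[0,0,0],[0,0,-10]]
    - [70,[0,0,0],[0,0,-10]]
    - [70,[0,0,0],[0,0,-10]]

```text
time_s: 25.92
ee_pos: [0.5222, 0.225, 0.1995]
eef_rot: [-180.0, 0.0, 54.4]
force: [-0.3, -0.2, 0.1]
finger_gap: 0.0599
```

Request:
servo_tool:
  deltas:
    - [70,[0,0,0],[0,0,-10]]
    - [70,[0,0,0],[0,0,-10]]
    - [70,[0,0,0],[0,0,-10]]
    - [70,[0,0,3],[0,0,0]]
    - [70,[0,0,0],[0,0,0]]

```text
time_s: 26.55
ee_pos: [0.5206, 0.2242, 0.1675]
eef_rot: [-179.7, 0.2, 84.0]
force: [-0.2, 0.6, 0.5]
finger_gap: 0.0597
```

```bash
python3 st.py; python3 - <<'E'
from h import *
p=vision.camera_params('wrist'); w=vision.capture('wrist')
for a,u,k in blobs(w,'orange',100): print(a,u,cv2.minAreaRect(k),cv2.boundingRect(k))
print(proj(p,np.array([.522,.226,.133])))
cv2.imwrite('pics/w11.png',w[:,:,::-1])
E
```

```text
{'ee_pos': array([0.5206, 0.2242, 0.1675]), 'eef_rot': array([-179.7418,    0.198 ,   84.049 ]), 'force': array([-0.1825,  0.6424,  0.5227]), 'moment': array([ 0.0012, -0.0258, -0.0326]), 'finger_gap': 0.059743707678434115, 'time_s': 26.55} 134.98250650923387
3469.5 [326.0607196  270.04390642] ((326.5, 274.0), (100.0, 53.0), 90.0) (300, 224, 54, 101)
[329.02634337 285.28439189]
```

View pics/w11.png

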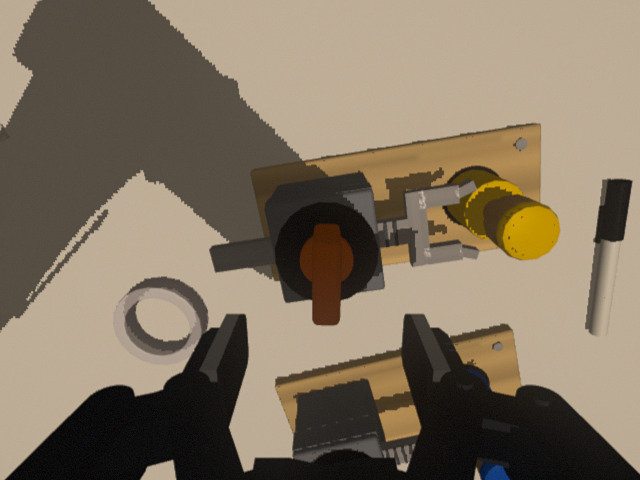

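Request:
servo_tool:
  deltas:
    - [70,[0,0,3.2],[0,0,0]]
    - [70,[0,0,3.2],[0,0,0]]
    - [70,[0,0,0],[0,0,0]]
    - [30,[0,0,0],[0,0,0]]
    - [0,[0,0,0],[0,0,0]]
  squeeze: 50

```text
time_s: 27.22
ee_pos: [0.5226, 0.2257, 0.1081]
eef_rot: [179.8, -0.1, 84.1]
force: [0.4, 0.0, 0.0]
finger_gap: 0.0241
```

Request:
servo_tool:
  deltas:
    - [0,[0,0,0],[0,0,0]]
    - [0,[0,0,0],[0,0,0]]
    - [0,[0,0,0],[0,0,5]]
    - [0,[0,0,0],[0,0,10]]
    - [0,[0,0,0],[0,0,10]]

```text
time_s: 27.85
ee_pos: [0.5215, 0.2256, 0.1078]
eef_rot: [180.0, -0.1, 58.8]
force: [-4.0, -0.4, 4.9]
finger_gap: 0.013
```

```bash
python3 st.py
```

```text
{'ee_pos': array([0.5215, 0.2256, 0.1078]), 'eef_rot': array([179.9784,  -0.0908,  58.8325]), 'force': array([-3.9787, -0.3652,  4.9364]), 'moment': array([0.231 , 1.386 , 0.2594]), 'finger_gap': 0.012977832734394443, 'time_s': 27.85} 109.68538464112234
```

Request:
servo_tool:
  deltas:
    - [0,[0,0,0],[0,0,10]]
    - [0,[0,0,0],[0,0,10]]
    - [0,[0,0,0],[0,0,10]]
    - [0,[0,0,0],[0,0,10]]
    - [0,[0,0,0],[0,0,10]]

```text
time_s: 28.48
ee_pos: [0.5214, 0.2256, 0.1078]
eef_rot: [-179.9, -0.1, 8.8]
force: [-3.7, 0.9, 5.9]
finger_gap: 0.0136
```

```bash
python3 st.py
```

```text
{'ee_pos': array([0.5214, 0.2256, 0.1078]), 'eef_rot': array([-179.9429,   -0.0657,    8.8329]), 'force': array([-3.6838,  0.8729,  5.8848]), 'moment': array([0.2849, 1.639 , 0.2677]), 'finger_gap': 0.013558594517852919, 'time_s': 28.475} 59.68458887761817
```

Request:
servo_tool:
  deltas:
    - [0,[0,0,0],[0,0,4]]
    - [0,[0,0,0],[0,0,0]]
    - [0,[0,0,0],[0,0,0]]

```text
time_s: 28.85
ee_pos: [0.5214, 0.2256, 0.1077]
eef_rot: [-179.9, -0.1, 5.1]
force: [-4.0, 1.7, 6.7]
finger_gap: 0.0132
```

```bash
python3 st.py
```

```text
{'ee_pos': array([0.5214, 0.2256, 0.1077]), 'eef_rot': array([-179.9267,   -0.0558,    5.1059]), 'force': array([-4.0453,  1.6789,  6.6543]), 'moment': array([ 0.2703,  1.6008, -0.1959]), 'finger_gap': 0.013161599146976835, 'time_s': 28.85} 55.969936083991
```

Request:
servo_tool:
  deltas:
    - [0,[0,0,0],[0,0,2]]
    - [0,[0,0,0],[0,0,0]]
    - [0,[0,0,0],[0,0,0]]

```text
time_s: 29.22
ee_pos: [0.5214, 0.2256, 0.1078]
eef_rot: [-179.9, -0.1, 3.2]
force: [-5.3, 1.6, 5.5]
finger_gap: 0.0129
```

```bash
python3 st.py
```

```text
{'ee_pos': array([0.5214, 0.2256, 0.1078]), 'eef_rot': array([-179.9383,   -0.0566,    3.1631]), 'force': array([-5.3488,  1.6049,  5.4721]), 'moment': array([0.2782, 1.6032, 0.2354]), 'finger_gap': 0.012935557067644708, 'time_s': 29.225} 54.01298566075886
```

Request:
servo_tool:
  deltas:
    - [0,[0,0,0],[0,0,2]]
    - [0,[0,0,0],[0,0,0]]
    - [0,[0,0,0],[0,0,0]]

```text
time_s: 29.6
ee_pos: [0.5214, 0.2256, 0.1078]
eef_rot: [-180.0, -0.1, 1.3]
force: [-4.6, 1.9, 5.9]
finger_gap: 0.0136
```

```bash
python3 st.py
```

```text
{'ee_pos': array([0.5214, 0.2256, 0.1078]), 'eef_rot': array([-179.9733,   -0.0639,    1.31  ]), 'force': array([-4.5728,  1.8556,  5.87  ]), 'moment': array([0.253 , 1.677 , 1.4369]), 'finger_gap': 0.013589285026832994, 'time_s': 29.6} 52.11863723600034
```

At the home stop (1.44 N m). Easing back, releasing, rising well clear and checking.

Request:
servo_tool:
  deltas:
    - [0,[0,0,0],[0,0,-1.5]]
    - [30,[0,0,0],[0,0,0]]
    - [70,[0,0,0],[0,0,0]]
    - [70,[0,0,0],[0,0,0]]
    - [70,[0,0,-4],[0,0,0]]

```text
time_s: 30.22
ee_pos: [0.5196, 0.2239, 0.1433]
eef_rot: [179.8, 0.4, 2.6]
force: [1.2, 0.9, 0.5]
finger_gap: 0.0599
```

Request:
servo_tool:
  deltas:
    - [70,[0,0,-5],[0,0,0]]
    - [70,[-2,0,-5],[0,0,0]]
    - [70,[-4,0,-2],[0,0,0]]
    - [70,[0,0,0],[0,0,0]]
    - [70,[0,0,0],[0,0,0]]

```text
time_s: 30.85
ee_pos: [0.4615, 0.2223, 0.2656]
eef_rot: [180.0, 0.0, 2.6]
force: [0.3, -1.5, -0.8]
finger_gap: 0.0596
```

```bash
python3 st.py; python3 - <<'E'
from h import *
w=vision.capture('wrist');s=vision.capture('side');p=vision.camera_params('wrist')
cv2.imwrite('pics/fin.png',np.hstack([w[:360,230:550],s[170:410,190:430].repeat(2,0).repeat(2,1)[:360+0]])[:,:,::-1])
print('mark proj',proj(p,np.array([.5212,.2034,.092]))-[230,0])
E
```

```text
{'ee_pos': array([0.4615, 0.2223, 0.2656]), 'eef_rot': array([179.9893,   0.0358,   2.602 ]), 'force': array([ 0.3499, -1.4714, -0.7796]), 'moment': array([ 0.0004,  0.0256, -0.0319]), 'finger_gap': 0.059626287185800625, 'time_s': 30.85} 49.35518756794179
mark proj [122.55322492 138.99595452]
```

No pictures left, so I'll do the final checks numerically.

```bash
python3 - <<'E'
from h import *
np.set_printoptions(precision=1,suppress=True)
w=vision.capture('wrist');s=vision.capture('side');t=vision.capture('top');p=vision.camera_params('wrist');sp=vision.camera_params('side')
s0=cv2.imread('pics/side0.png')[:,:,::-1]
h=cv2.cvtColor(s,cv2.COLOR_RGB2HSV)
def cc(img,lo,hi,a):
    n,_,st,ce=cv2.connectedComponentsWithStats(cv2.inRange(cv2.cvtColor(img.copy(),cv2.COLOR_RGB2HSV),lo,hi));return [(st[i].tolist(),ce[i]) for i in range(1,n) if st[i][4]>a]
print('yellow',cc(s,(20,100,60),(34,255,255),30))
print('exp cap/body',proj(sp,np.array([.631,.2325,.1])),proj(sp,np.array([.631,.2325,.03])))
# ring mark: bright spot near its projection
u=proj(p,np.array([.5212,.2034,.092])).astype(int); g=cv2.cvtColor(w,cv2.COLOR_RGB2GRAY)[u[1]-15:u[1]+16,u[0]-15:u[0]+16]
ys,xs=np.where(g>110); print('mark',u,'bright',xs.mean()+u[0]-15,ys.mean()+u[1]-15,len(xs))
# side difference at both jigs between start and now (fork, knob home as at start)
d=cv2.absdiff(s,s0.copy()).max(2)
for nm,(x,y,ww,hh) in {'fork red jig':(250,346,35,22),'wing red jig':(288,325,38,30),'rod behind':(325,340,20,25),'blue jig':(248,262,120,75)}.items(): r=d[y:y+hh,x:x+ww];print(nm,'changed px',int((r>50).sum()),'of',r.size)
print('red in basket', cc(s[160:230,330:420],(0,150,50),(8,255,255),10),'exp',proj(sp,np.array([.514,-.359,.09]))-[330,160],proj(sp,np.array([.514,-.359,.03]))-[330,160])
a=cv2.absdiff(t,cv2.imread('pics/top0.png')[:,:,::-1].copy()).max(2)
for nm,(x,y,ww,hh) in {'marker':(183,155,68,16),'box':(330,122,58,68),'tape':(204,310,40,40)}.items(): print(nm,int((a[y:y+hh,x:x+ww]>60).sum()))
E
```

```text
yellow [([226, 331, 21, 17, 286], array([236.1, 339. ])), ([228, 365, 27, 25, 412], array([241. , 378.4]))]
exp cap/body [235.7 340.3] [240.5 373.1]
mark [352 139] bright 360.6503067484663 139.31288343558282 163
fork red jig changed px 3 of 770
wing red jig changed px 0 of 1140
rod behind changed px 3 of 500
blue jig changed px 89 of 9000
red in basket [([51, 0, 39, 3, 72], array([67.9,  1.2])), ([36, 19, 11, 8, 74], array([40.8, 22.4])), ([34, 41, 13, 3, 22], array([39.5, 42.2])), ([33, 47, 13, 4, 19], array([38.6, 49.5]))] exp [40.2 25.1] [39.6 46.9]
marker 0
box 0
tape 86
```

```bash
python3 -c "
from workcell import workorder
print(workorder.job_done())"
```

```text
the job is handed in; nothing more can be done
None
```

The job is handed in at about 31 s of the 72 s allowed. The hand-in gave no verdict. The arm was clear of everything and the gripper open.

- **Red jig:** It opens counter-clockwise. I turned the knob about 80° to the open stop and felt the stop there.
- **Red doll:** It stands upright and released in the green basket. The last side view shows its cap within about 3 px of where it should be.
- **Yellow doll:** It stands upright on the red jig's pad, within 1–2 px of the expected spot in the side view.
- **Fork:** I turned the knob back to the home stop (1.4 N m felt there). The fork, wing and rod look the same as in the starting side picture (0–3 px changed).
- **Marker and puzzle box:** Neither changed in the top view.

**Less certain checks:**
- **Black ring on the red jig:** My last numeric check of its white mark was unclear. The bright patch was about 9 px off, probably because it included the wood behind. The mark was in place in the last wrist view that showed it, taken just before I turned the knob back. The side view after that shows no change around the wing.
- **Tape roll and blue jig:** Small changes showed in the pictures (86 px around the tape roll, 89 px around the blue jig). I put these down to the arm's shadow, because nothing touched them.
- **Last picture:** I couldn't view the final one because the viewing limit was reached, so the closing checks are by numbers only.

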